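Close the soaking boxes with their own lids and start the shaker

ROBOT

A 6-joint arm with a two-finger parallel gripper is mounted at the origin on a cart in front of the work surface, level with it; the furniture and walls round the work are solid. World frame = base frame: x ahead of the robot, y to its left, z up, the work surface at z = 0. Lengths are in m, angles in rad, forces in N, time in s.
With the tool pointing down it reaches from about 0.275 to 0.75 m from the base axis. Payload 10.2 kg.
Tool frame: the origin (TCP) lies midway between the tips of the shut fingers; the grasp point (between the pads) lies 19 mm behind it; z points along the fingers, y is the line along which they close (so a half turn about z gives the same grasp; the last joint's range is limited). The gripper opens to 85 mm and grips with 20 to 120 N. Pads are 22 mm wide; open, the fingers measure 114 mm over their backs; the gripper's body (76 mm by 85 mm) begins 54 mm behind the grasp point. The pads swing forward as they close: fully open they stand 13 mm farther back than shut.
Start: joints at [0.996, 0.313, 1.498, -0, 1.331, -0.223], TCP at [0.181, 0.493, 0.231] pointing down, gripper open.
Joint ranges: [-2.94, 2.94], [-0.97, 2.17], [0.19, 2.56], [-1.23, 4.37], [0.02, 3.11], [-2.88, 2.88]. Speed limits (rad/s): [2.39, 2.39, 3.01, 3.14, 3.14, 3.14].

INTERFACE

Orientations are given as a rotation vector (axis times angle).
In Python, from station import get_state, get_image, job_done gives the robot as it stands.
- The arm moves only by the shell command python3 -m inch 'ROWS' [OPENING] [FORCE]. ROWS is JSON, a list of rows, each an object with "translation": the shift along the world's x, y, z in units of 50 mm (1.0 is 50 mm), a list of three; "twist": the turn, a rotation vector about the world's x, y, z in units of 6 degrees (1.0 is 6 degrees), a list of three. A call has 1 to 12 rows; each row shifts and turns the commanded pose from where the row before left it; what a row does not reach is not made up. A row lasts 1/8 s, in which the tool goes at most 62.5 mm and 10.7 degrees, less where a joint would pass 70% of its speed; a pose out of reach is approached as far as the arm can. A call is refused whole if a number of a shift passes 1 or a number of a turn 1, either way. A call with a gripper value outside its range is refused whole. OPENING is the finger opening in mm, from 0 to 85.4, set as the call begins (- or left out, the last holds). The fingers move at their own pace and stop on an object; FORCE is the grip in N (left out, the last holds). Time passes only in rows, so rows that do not move let the fingers close. It gives the time, the measured TCP pose, the force, the opening and the grip force at its end, in the units of the state.
- get_state(): the state, without advancing time (a new reading comes with each control period).
- get_image(name): name is "scene" or "side" or "wrist"; returns a dict with "frame" (420x560x3 uint8, red, green, blue), "intrinsics" (3x3 intrinsics, pixels), "extrinsics" (4x4, takes a point from world to camera coordinates); the wrist camera has in their place "tool_from_camera" (4x4, takes a point from camera to tool coordinates, whose origin is the TCP and whose axes are the flange's). Camera axes: x right, y down, z forward; pixel columns grow to the right and rows downward; lengths in m; the calibration is good to about 2 mm. A picture is of the moment at which its call begins: read the wrist's pose just before it. There is no depth.
- job_done(): hands the job in; it is judged then, once.
The state is a dict: "clock": time; "joints": joint angles; "joint_velocities": joint speeds; "tau": joint torques, N m; "eef_pos": TCP position; "eef_rot": TCP orientation; "force": force on the tool from outside, world axes, zero at the start; "moment": the same for the moment, N m; "finger_gap": opening from 0.0 (shut) to 1.0 (fully open); "gripper_force": force on a finger pad.
Only numpy, scipy, OpenCV 4.12 (cv2) and the standard library are available. Lean on these libraries where they do the work, as an engineer would, in place of code of your own. Each camera call takes 0.05 s, during which the arm holds its last target. There are 200 camera calls.

TASK

Put its own lid on each of the three open-topped boxes on the shaker, every lid fully home, and only when all three are closed press the shaker's start button all the way down and let it go. One of the lids has been laid on the wrong box, and one on the bench is an odd lid that fits none of these boxes. Leave the odd lid, the bottle and the glassware where they are, and the boxes standing on the platform.

Things in the scene. Friction and masses are not known exactly. Their poses are not given: they have to be found in the camera images.
- shaker: laboratory platform shaker, white housing; it stays where it is. Origin at the bench below the platform's centre. Platform 310 x 262 mm (x, y), its black mat's top at z 100 mm, with a low steel rail round it (top z 116 mm). Its own -x points to the control console, 78 x 196 mm in x and y, centred 200 mm from the origin, panel top at z 86 mm
- box_large: open white plastic box, walls 3 mm, 50 mm high; origin at the centre of its underside, z up. It stands loose on the shaker's platform. Rectangular, 120 mm (x) by 90 mm (y) outside
- box_small: open white plastic box, walls 3 mm, 50 mm high; origin at the centre of its underside, z up. It stands loose on the shaker's platform. Rectangular, 100 mm (x) by 70 mm (y) outside
- box_round: open white plastic box, walls 3 mm, 50 mm high; origin at the centre of its underside, z up. It stands loose on the shaker's platform. Round, 90 mm outside diameter
- lid_large: lid of the large box, at the start lying on another box. White; origin: centre of the skirt's lower edge. Skirt 14 mm deep, flared at the foot, slips over the box's rim with 2 mm to spare (round: 3); plate top z 17. Home: origin 36 mm above the box's origin. Plate 129 x 99 mm, 134 x 104 mm over the flare. On top a bar handle along x (the long axis), 62 long, 13 wide, from z 31 to 49 mm.
- lid_small: lid of the small rectangular box. White; origin: centre of the skirt's lower edge. Skirt 14 mm deep, flared at the foot, slips over the box's rim with 2 mm to spare (round: 3); plate top z 17. Home: origin 36 mm above the box's origin. Plate 109 x 79 mm, 114 x 84 mm over the flare. On top a bar handle along x (the long axis), 62 long, 13 wide, from z 31 to 49 mm.
- lid_round: lid of the round box, 105 mm in diameter over the flare. White; origin: centre of the skirt's lower edge. Skirt 14 mm deep, flared at the foot, slips over the box's rim with 2 mm to spare (round: 3); plate top z 17. Home: origin 36 mm above the box's origin. On top a round knob 27 mm in diameter from z 31 to 49 mm.
- lid_spare: odd round lid that fits none of the boxes, 87 mm in diameter over the flare, otherwise like the other round one; origin at the centre of its lower edge, top of the knob at z 49.5 mm. To be left alone
- start (a joint): the shaker's start button, a spring push button: 0 = released, 0.006 m = fully down (about 5 N)
- start_top (a point): centre of the top of the start button, a grey cap (26 mm in diameter) in a round black housing in the middle of the shaker's console panel, between the display and a black dial; it is pressed straight down
- acid_bottle: white bottle with a red cap, 73 mm in diameter, 135 mm high, standing on the shaker; origin at the centre of its base. To be left alone
- beaker: glass beaker, 80 mm in diameter, 113 mm high, on the bench; origin at the centre of its base. To be left alone
- flask: glass volumetric flask, 60 mm in diameter, 168 mm high, on the bench; origin at the centre of its base. To be left alone

How it is judged:
By the outcome, as a careful person would: the job done as asked, in the order asked, and still so for the second after the job is handed in, with the robot touching nothing.
It also fails if it takes over 72 s, if anything falls off the work surface, if the arm or the gripper's body presses on something with over 40 N, if the wrist force passes 120 N, or if a joint passes its speed limit or range.

## Working session

There is one attempt and no reset: what is moved stays moved. The work goes in short steps, Python scripts to look and compute and a shell command to move; the robot and the scene stay as the last step left them, time stands still between calls to the robot, and variables do not carry over. Pictures are saved under pics/ and viewed, at most 10 in all, crops included, and the job is handed in when it is done.

```bash
mkdir -p pics; ls; cat > h.py <<'E'
import numpy as np, cv2, sys
from station import get_state, get_image
def save(name,fn):
    d=get_image(name); cv2.imwrite('pics/'+fn,d['frame'][:,:,::-1]); np.savez('pics/'+fn+'.npz',**{k:np.array(v) for k,v in d.items()}); return d
def ray(d,u,v,z):
    K=np.array(d['intrinsics']);E=np.array(d['extrinsics']);R=E[:3,:3];t=E[:3,3]
    c=-R.T@t; r=R.T@np.linalg.inv(K)@[u,v,1]; return c+r*(z-c[2])/r[2]
def proj(d,p):
    K=np.array(d['intrinsics']);E=np.array(d['extrinsics']); q=K@(E[:3,:3]@np.array(p).T+E[:3,3:4]); return (q[:2]/q[2]).T
E
python3 - <<'E'
from h import *
s=get_state();print(s)
a=save('scene','s1.png');b=save('side','d1.png')
im=np.hstack([a['frame'],b['frame']])
for d in(a,b):
    E=np.array(d['extrinsics']);print(-E[:3,:3].T@E[:3,3],E[:3,2] if 0 else E[2,:3])
for n,d in(('s',a),('d',b)):
    cv2.imwrite(f'pics/{n}1b.png',cv2.resize(d['frame'][:,:,::-1],(800,600),interpolation=cv2.INTER_CUBIC))
E
```

```text
pics
{'clock': 0.0, 'joints': array([ 9.95621483e-01,  3.13450759e-01,  1.49842927e+00, -1.68137918e-05,
        1.33102775e+00, -2.23403783e-01]), 'joint_velocities': array([ 1.36872801e-03,  7.17050560e-04,  1.82451242e-04,  3.41226036e-03,
       -1.32158152e-03, -6.25556327e-06]), 'tau': array([ 5.14034618e-04, -4.12270188e+01, -2.59743941e+01, -1.21798180e-04,
        4.16043316e-03,  7.18179376e-05]), 'eef_pos': array([0.18076574, 0.49261943, 0.23073764]), 'eef_rot': array([-5.49622995e-01, -3.09263604e+00,  1.91296172e-03]), 'force': array([ 0.91915165, -0.11095087, -0.2030072 ]), 'moment': array([ 0.00975224, -0.02803397, -0.02847381]), 'gripper_force': 0.0, 'finger_gap': 0.9989666740931578}
[-0.43583472 -0.94967948  0.70768475] [ 0.62175233  0.67730404 -0.39329795]
[ 0.06261105 -0.71240178  0.92259479] [ 0.3378513   0.64357546 -0.68678026]
```

View pics/s1b.png

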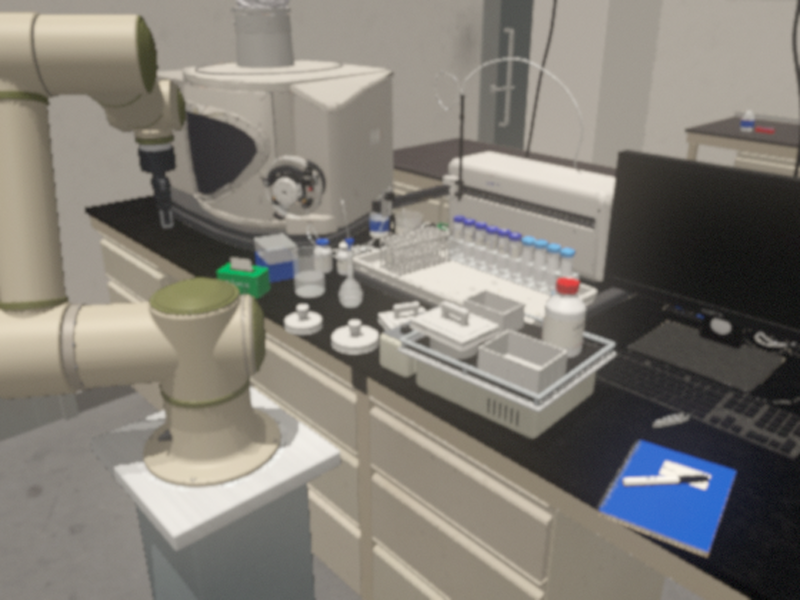

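View pics/d1b.png

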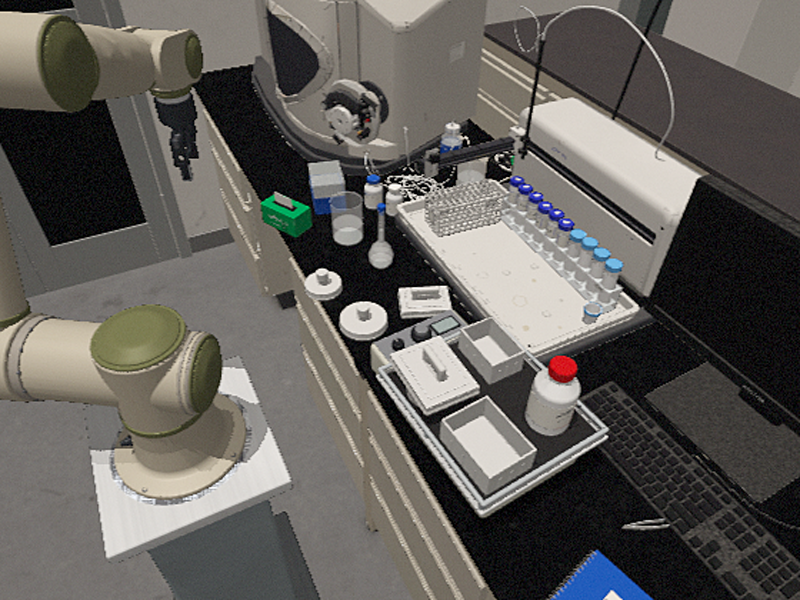

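The side view shows the large lid on the round box at (430,370). The open boxes are small at (490,348) and large at (487,445). The small lid is at (425,300), the round lid at (363,320) and the odd lid at (323,284). The bottle stands at (552,395). I'll crop in for measuring.

```bash
python3 - <<'E'
import cv2
im=cv2.imread('pics/d1.png')[180:360,205:440]
cv2.imwrite('pics/d1c.png',cv2.resize(im,(783,600),interpolation=cv2.INTER_CUBIC))
E
```

```text
(no output)
```

View pics/d1c.png

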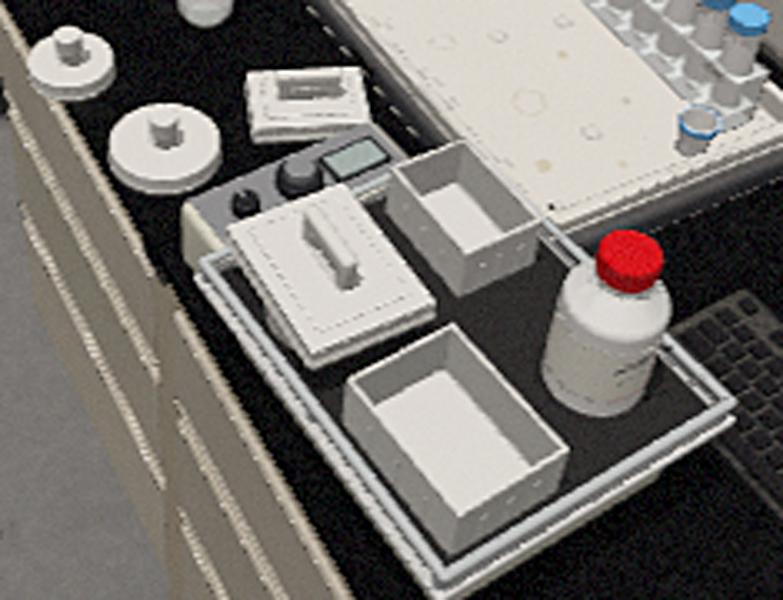

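Crop reading:
- **Small box rim:** (387,175), (462,141), (540,212), (463,262).
- **Large box rim:** (347,380), (455,326), (567,450), (457,515).
- **Large lid handle:** (305,210) to (355,270).
- **Small lid handle:** (278,78) to (342,76).
- **Knob:** (165,120).
- **Button:** (298,165).

```bash
python3 - <<'E'
from h import *
d=dict(np.load('pics/d1.png.npz'))
def c(n,pts,z):
    P=np.array([ray(d,205+x/3.332,180+y/3.333,z)[:2] for x,y in pts])*1000
    e=np.diff(P,axis=0) if len(P)>1 else np.zeros((0,2))
    print(n,'ctr',P.mean(0).round(),'len',np.linalg.norm(e,axis=1).round(),'ang',np.degrees(np.arctan2(e[:,1],e[:,0])).round())
c('small',[(387,175),(462,141),(540,212),(463,262)],.15)
c('large',[(347,380),(455,326),(567,450),(457,515)],.15)
c('lidL',[(230,228),(345,185),(435,300),(310,357)],.153)
c('lidLh',[(309,210),(353,265)],.185)
c('lidS',[(247,75),(360,68),(370,115),(250,132)],.017)
c('lidSh',[(280,76),(342,74)],.049)
c('knob',[(165,120)],.049)
c('spare',[(68,35)],.049)
c('btn',[(298,165)],.098)
c('disp',[(357,157)],.086)
c('dial',[(245,195)],.1)
c('cap',[(630,250)],.135)
c('rail',[(205,262),(440,572),(732,403)],.116)
E
```

```text
small ctr [ 543. -148.] len [73. 90. 81.] ang [   5.  -83. -169.]
large ctr [ 431. -311.] len [ 90. 116.  89.] ang [   4.  -85. -175.]
lidL ctr [ 418. -165.] len [ 98. 124. 103.] ang [   0.  -89. -178.]
lidLh ctr [ 416. -166.] len [58.] ang [-87.]
lidS ctr [563. 123.] len [111.  66. 116.] ang [ -21. -112.  165.]
lidSh ctr [563. 118.] len [58.] ang [-23.]
knob ctr [415. 122.] len [] ang []
spare ctr [380. 270.] len [] ang []
btn ctr [472. -21.] len [] ang []
disp ctr [527. -25.] len [] ang []
dial ctr [416. -34.] len [] ang []
cap ctr [ 635. -239.] len [] ang []
rail ctr [ 450. -284.] len [293. 250.] ang [-85.   4.]
```

```bash
python3 -m inch '[{"translation":[0.4,-1,0.3],"twist":[0,0,-0.8]},{"translation":[0.4,-1,0.3],"twist":[0,0,-0.8]},{"translation":[0.4,-1,0.3],"twist":[0,0,-0.8]},{"translation":[0.4,-1,0.3],"twist":[0,0,-0.8]},{"translation":[0.4,-1,0.3],"twist":[0,0,-0.8]},{"translation":[0.4,-1,0.3],"twist":[0,0,-0.8]},{"translation":[0.4,-1,0.3],"twist":[0,0,-0.8]},{"translation":[0.4,-1,0.3],"twist":[0,0,-0.8]},{"translation":[0.4,-1,0.3],"twist":[0,0,-0.8]},{"translation":[0.4,-1,0.3],"twist":[0,0,-0.8]},{"translation":[0.4,-1,0.3],"twist":[0,0,-0.8]},{"translation":[0.4,-1,0.1],"twist":[0,0,-0.8]}]' 85 40
python3 -m inch '[{"translation":[0.4,-1,0],"twist":[0,0,-0.8]},{"translation":[0,-0.5,0],"twist":[0,0,-0.8]},{"translation":[0,0,0],"twist":[0,0,0]},{"translation":[0,0,0],"twist":[0,0,0]}]'
cat >> h.py <<'E'
from scipy.spatial.transform import Rotation as Ro
def wsave(fn):
    s=get_state(); d=get_image('wrist'); T=np.eye(4);T[:3,:3]=Ro.from_rotvec(s['eef_rot']).as_matrix();T[:3,3]=s['eef_pos']
    E=np.linalg.inv(T@np.array(d['tool_from_camera'])); d['extrinsics']=E
    np.savez('pics/'+fn+'.npz',**{k:np.array(v) for k,v in d.items()})
    cv2.imwrite('pics/'+fn,cv2.resize(d['frame'][:,:,::-1],(800,600),interpolation=cv2.INTER_CUBIC)); return d
def pts(fn,n,P,z):  # P in 800x600 pixels
    d=dict(np.load('pics/'+fn+'.npz'))
    P=np.array([ray(d,x*.7,y*.7,z)[:2] for x,y in P])*1000
    e=np.diff(P,axis=0) if len(P)>1 else np.zeros((0,2))
    print(n,'ctr',P.mean(0).round(1),'len',np.linalg.norm(e,axis=1).round(),'ang',np.degrees(np.arctan2(e[:,1],e[:,0])).round(1)); return P
def ov(fn,out,polys):
    d=dict(np.load('pics/'+fn+'.npz')); im=cv2.imread('pics/'+fn)
    for P in polys: cv2.polylines(im,[np.int32(proj(d,P)/.7)],True,(0,0,255),1)
    cv2.imwrite('pics/'+out,im)
E
python3 -c "
from h import *
wsave('w1.png')"
```

```text
clock: 1.6
eef_pos: [0.4213, -0.1091, 0.4019]
eef_rot: [1.975, 2.442, 0.0]
force: [0.6, 0.3, -0.2]
finger_gap: 0.999
gripper_force: 0.0
clock: 2.1
eef_pos: [0.4408, -0.1814, 0.4014]
eef_rot: [-2.168, -2.274, -0.0]
force: [-0.3, 0.4, 0.3]
finger_gap: 0.994
gripper_force: 0.0
```

View pics/w1.png

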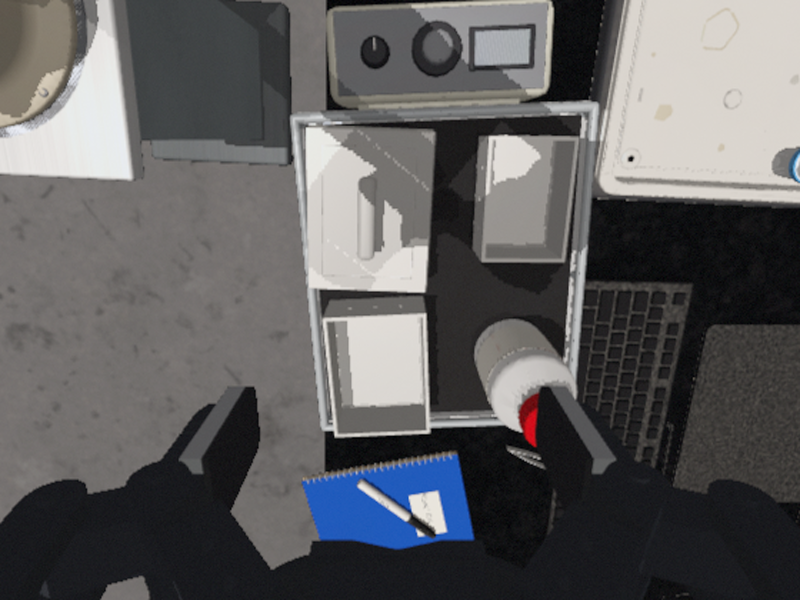

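The wrist view shows:
- **Large lid:** corners (308,127), (436,131), (428,293), (308,289), with its handle from (368,177) to (367,259).
- **Small box rim:** (481,135), (578,138), (566,262), (474,260).
- **Large box rim:** (323,318), (428,312), (431,433), (335,437).
- **Button:** (437,47).

```bash
python3 - <<'E'
from h import *
f='w1.png'
pts(f,'small',[(481,135),(578,138),(566,262),(474,260)],.15)
pts(f,'large',[(323,318),(428,312),(431,433),(335,437)],.15)
pts(f,'lidL',[(308,127),(436,131),(428,293),(308,289)],.153)
pts(f,'lidLh',[(368,177),(367,259)],.185)
pts(f,'btn',[(437,47)],.098)
s=get_state();print(s['eef_pos'],Ro.from_rotvec(s['eef_rot']).as_matrix().round(3).tolist())
im=cv2.imread('pics/w1.png')[100:450,290:600]
cv2.imwrite('pics/w1c.png',cv2.resize(im,(532,600),interpolation=cv2.INTER_CUBIC))
E
```

```text
small ctr [ 542.8 -145.8] len [75. 99. 77.] ang [   1.   -86.5 -178.6]
large ctr [ 431.9 -308.9] len [ 91. 121.  91.] ang [   6.2  -84.8 -174.5]
lidL ctr [ 419.1 -161.6] len [ 98. 130. 101.] ang [   1.   -88.8 -179.3]
lidLh ctr [ 418.9 -160.5] len [61.] ang [-89.]
btn ctr [467.8 -29.2] len [] ang []
[ 0.44086827 -0.18116554  0.40156709] [[-0.048, 0.999, 0.0], [0.999, 0.048, -0.0], [-0.0, 0.0, -1.0]]
```

View pics/w1c.png

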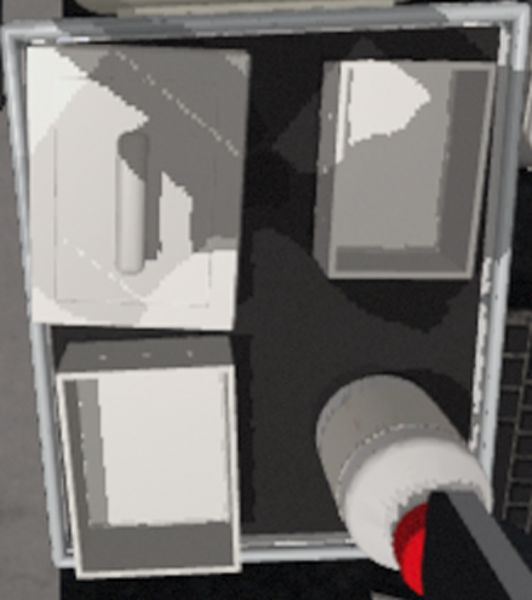

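Sharper corners from the crop: small rim (341,62), (496,62), (472,278), (329,276), and large rim (57,376), (236,363), (241,572), (76,578). Fitting rectangles of known size to these next.

```bash
cat >> h.py <<'E'
from scipy.optimize import least_squares
def fitrect(fn,n,P,L,W,z,x0):  # P order TL,TR,BR,BL in 800px image, L along dir ang (deg), x0=(x,y,ang)
    d=dict(np.load('pics/'+fn+'.npz')); P=np.array(P)
    def q(p):
        a=np.radians(p[2]); l=np.array([np.cos(a),np.sin(a)])*L/2; w=np.array([-np.sin(a),np.cos(a)])*W/2
        c=np.array(p[:2]); X=np.array([c-l-w,c-l+w,c+l+w,c+l-w])
        return proj(d,np.c_[X,np.full(4,z)]*np.array([.001,.001,1]))/.7
    r=least_squares(lambda p:(q(p)-P).ravel(),x0,x_scale=[10,10,1])
    print(n,r.x.round(1),'res px',(q(r.x)-P).round(1).tolist()); return r.x
E
python3 - <<'E'
from h import *
f='w1.png'; c=lambda P:[(290+x/1.716,100+y/1.714) for x,y in P]
fitrect(f,'small',c([(341,62),(496,62),(472,278),(329,276)]),100,70,.15,(545,-146,-87))
fitrect(f,'large',c([(57,376),(236,363),(241,572),(76,578)]),120,90,.15,(432,-309,-86))
fitrect(f,'lidL',c([(28,44),(249,52),(233,330),(33,322)]),129,99,.153,(419,-162,-89))
E
```

```text
small [ 545.9 -145.8  -87.4] res px [[-0.0, -0.4], [0.3, -0.1], [0.1, -0.2], [-0.3, 0.8]]
large [ 431.6 -309.4  -84.5] res px [[-0.1, -1.2], [-0.7, 1.7], [0.0, -0.6], [0.9, -0.1]]
lidL [ 418.4 -160.9  -89.4] res px [[-0.6, 0.1], [0.5, 0.6], [0.4, -0.6], [-0.3, -0.1]]
```

```bash
python3 -m inch '[{"translation":[-0.45,0.41,-0.5],"twist":[0,0,-0.36]},{"translation":[0,0,-0.9],"twist":[0,0,0]},{"translation":[0,0,-0.9],"twist":[0,0,0]},{"translation":[0,0,-0.9],"twist":[0,0,0]},{"translation":[0,0,-0.7],"twist":[0,0,0]},{"translation":[0,0,-0.5],"twist":[0,0,0]},{"translation":[0,0,-0.25],"twist":[0,0,0]},{"translation":[0,0,-0.22],"twist":[0,0,0]},{"translation":[0,0,0],"twist":[0,0,0]}]' 60
python3 -m inch '[{"translation":[0,0,0],"twist":[0,0,0]},{"translation":[0,0,0],"twist":[0,0,0]},{"translation":[0,0,0],"twist":[0,0,0]},{"translation":[0,0,0],"twist":[0,0,0]},{"translation":[0,0,0],"twist":[0,0,0]}]' 0 60
```

```text
clock: 3.28
eef_pos: [0.4184, -0.1615, 0.1578]
eef_rot: [-2.211, -2.231, 0.0]
force: [0.2, 0.2, -0.6]
finger_gap: 0.703
gripper_force: 0.0
clock: 3.9
eef_pos: [0.4186, -0.1618, 0.1583]
eef_rot: [2.211, 2.23, 0.0]
force: [-1.2, 0.3, 6.0]
finger_gap: 0.138
gripper_force: 59.3
```

```bash
python3 -m inch '[{"translation":[0,0,0.3],"twist":[0,0,0]},{"translation":[0,0,0.8],"twist":[0,0,0]},{"translation":[0.06,-0.5,0],"twist":[0,0,0.2]},{"translation":[0.05,-0.7,0],"twist":[0,0,0.2]},{"translation":[0.05,-0.7,0],"twist":[0,0,0.2]},{"translation":[0.05,-0.6,0],"twist":[0,0,0.22]},{"translation":[0.05,-0.47,0],"twist":[0,0,0]},{"translation":[0,0,0],"twist":[0,0,0]},{"translation":[0,0,-0.4],"twist":[0,0,0]},{"translation":[0,0,-0.2],"twist":[0,0,0]},{"translation":[0,0,-0.1],"twist":[0,0,0]},{"translation":[0,0,0],"twist":[0,0,0]}]'
python3 -c "
from h import *
s=save('side','d2.png');cv2.imwrite('pics/d2c.png',cv2.resize(s['frame'][180:360,205:440,::-1],(783,600),interpolation=cv2.INTER_CUBIC))"
```

```text
clock: 5.4
eef_pos: [0.4315, -0.3099, 0.1779]
eef_rot: [-2.114, -2.324, -0.0]
force: [-0.2, -0.5, -1.2]
finger_gap: 0.143
gripper_force: 58.7
```

View pics/d2c.png

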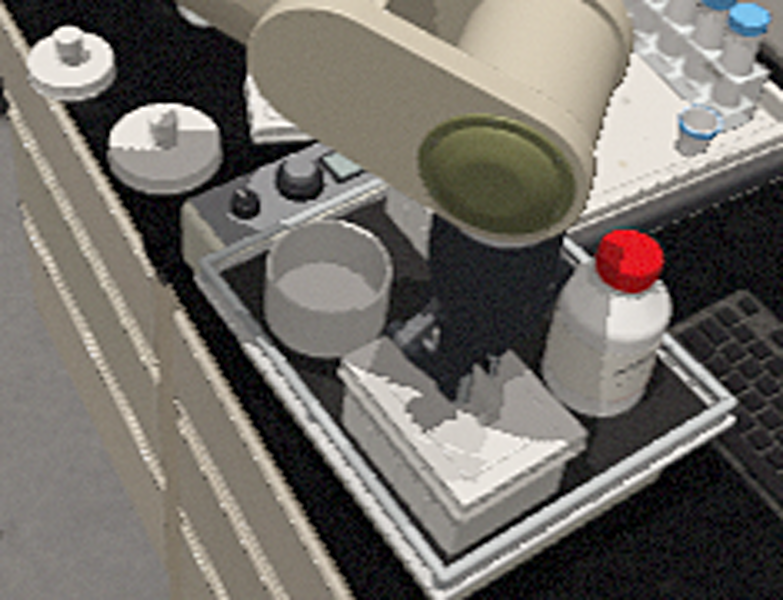

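The lid sits level just above the large box, edges matching. The round box is now open, with its rim ellipse centred near (329,268) and spanning x 266 to 392. Lowering now.

```bash
python3 -m inch '[{"translation":[0,0,-0.1],"twist":[0,0,0]},{"translation":[0,0,-0.1],"twist":[0,0,0]},{"translation":[0,0,-0.07],"twist":[0,0,0]},{"translation":[0,0,0],"twist":[0,0,0]}]'
python3 -m inch '[{"translation":[0,0,-0.06],"twist":[0,0,0]},{"translation":[0,0,-0.06],"twist":[0,0,0]},{"translation":[0,0,-0.04],"twist":[0,0,0]},{"translation":[0,0,0],"twist":[0,0,0]}]'
```

```text
clock: 5.95
eef_pos: [0.4313, -0.3101, 0.164]
eef_rot: [-2.114, -2.323, -0.0]
force: [-0.8, 0.6, -0.6]
finger_gap: 0.141
gripper_force: 58.6
clock: 6.45
eef_pos: [0.4315, -0.3102, 0.1583]
eef_rot: [2.113, 2.323, -0.001]
force: [-5.6, 4.9, 17.2]
finger_gap: 0.14
gripper_force: 61.3
```

```bash
python3 -m inch '[{"translation":[0,0,0],"twist":[0,0,0]},{"translation":[0,0,0],"twist":[0,0,0]},{"translation":[0,0,0],"twist":[0,0,0]},{"translation":[0,0,0.5],"twist":[0,0,0]},{"translation":[0,0,1],"twist":[0,0,0]},{"translation":[0,0,1],"twist":[0,0,0]},{"translation":[0,0.8,1],"twist":[0,0,0]},{"translation":[0,0.9,1],"twist":[0,0,0]},{"translation":[0.2,0.9,0.4],"twist":[0,0,0]},{"translation":[0,0,0],"twist":[0,0,0]},{"translation":[0,0,0],"twist":[0,0,0]}]' 60
python3 -c "
from h import *
wsave('w2.png')"
python3 -m inch '[{"translation":[0.1,0.9,0],"twist":[0,0,0]},{"translation":[0.1,0.9,0],"twist":[0,0,0]},{"translation":[0.1,0.9,0],"twist":[0,0,0]},{"translation":[0.1,0.9,0],"twist":[0,0,0]},{"translation":[0,0.9,0],"twist":[0,0,0]},{"translation":[0,0,0],"twist":[0,0,0]},{"translation":[0,0,0],"twist":[0,0,0]}]' 85
python3 -c "
from h import *
wsave('w3.png')
a=cv2.imread('pics/w2.png');b=cv2.imread('pics/w3.png')
cv2.imwrite('pics/m.png',np.vstack([a[100:420,290:600].repeat(1,0),np.zeros((0,310,3),np.uint8)]))
c=np.zeros((600,800,3),np.uint8);A=cv2.resize(a[90:440,280:480],(343,600),interpolation=3);c[:,:343]=A
B=cv2.resize(b,(456,342),interpolation=cv2.INTER_AREA);c[:342,344:800]=B;cv2.imwrite('pics/m.png',c)"
```

```text
clock: 7.82
eef_pos: [0.4413, -0.1846, 0.3958]
eef_rot: [-2.113, -2.323, 0.001]
force: [0.4, 0.3, -0.1]
finger_gap: 0.702
gripper_force: 0.0
clock: 8.75
eef_pos: [0.4616, 0.0397, 0.3959]
eef_rot: [-2.115, -2.322, 0.002]
force: [0.3, 0.6, 0.2]
finger_gap: 0.996
gripper_force: 0.0
```

View pics/m.png

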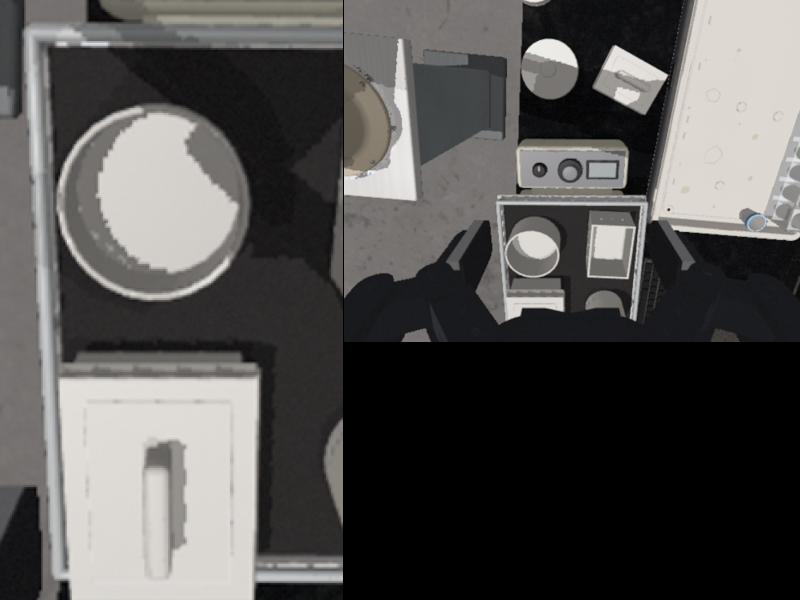

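On the left, the large lid is home on its box, and the round box's rim ellipse spans x 58–249 and y 104–300. On the right are the round lid at (549,69), the small lid at (630,79) and the button at (570,170). Enlarging that part.

```bash
python3 -c "
from h import *
b=cv2.imread('pics/w3.png')
cv2.imwrite('pics/w3c.png',cv2.resize(b[50:350,290:590],(600,600),interpolation=3))
pts('w2.png','round',[(280+153.5/1.715,90+202/1.714)],.15)
pts('w2.png','diam',[(280+58/1.715,90+202/1.714),(280+249/1.715,90+202/1.714)],.15)
pts('w2.png','diam',[(280+153.5/1.715,90+104/1.714),(280+153.5/1.715,90+300/1.714)],.15)
"
```

```text
round ctr [ 417.8 -160.5] len [] ang []
diam ctr [ 417.8 -160.5] len [89.] ang [5.4]
diam ctr [ 417.9 -162.2] len [90.] ang [-85.6]
```

View pics/w3c.png

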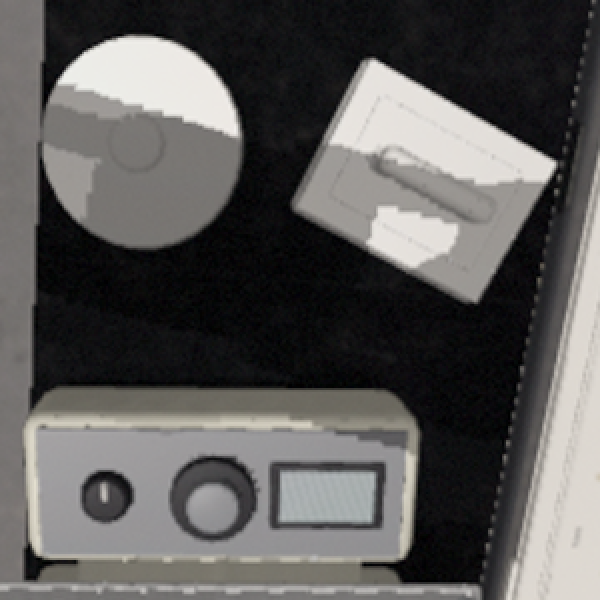

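Crop reading: knob (136,146), and lid disc centre (142,142). Small lid corners are (372,60), (556,163), (476,302), (293,208), with its handle from (375,160) to (495,210). The button cap is at (214,508), about 56 px wide, and its housing at (212,497).

```bash
python3 - <<'E'
from h import *
f='w3.png'; c=lambda P:[(290+x/2,50+y/2) for x,y in P]
pts(f,'knob',c([(136,146)]),.049)
pts(f,'disc',c([(142,142)]),.003)
pts(f,'hand',c([(377,160),(494,210)]),.049)
fitrect(f,'lidS',c([(293,208),(372,60),(556,163),(476,302)]),109,79,.017,(563,120,-25))
for z in(.086,.09): pts(f,'hous',c([(212,497)]),z)
for z in(.09,.095,.10,.105,.11): pts(f,'cap',c([(186,508),(242,508)]),z)
E
```

```text
knob ctr [416.6 128.3] len [] ang []
disc ctr [416.  131.5] len [] ang []
hand ctr [561.6 124. ] len [62.] ang [-16.3]
lidS [562.9 123.6 -21.3] res px [[0.9, -0.1], [-1.0, -0.6], [0.3, 0.1], [-0.2, 0.7]]
hous ctr [467.8 -31.3] len [] ang []
hous ctr [467.7 -29.9] len [] ang []
cap ctr [469.2 -35.5] len [27.] ang [5.3]
cap ctr [469.  -33.8] len [27.] ang [5.3]
cap ctr [468.9 -32. ] len [27.] ang [5.3]
cap ctr [468.7 -30.3] len [26.] ang [5.3]
cap ctr [468.5 -28.6] len [26.] ang [5.3]
```

```bash
python3 -m inch '[{"translation":[-0.45,0.9,-0.6],"twist":[0,0,0]},{"translation":[-0.45,0.9,-0.9],"twist":[0,0,0]},{"translation":[0,0,-1],"twist":[0,0,0]},{"translation":[0,0,-1],"twist":[0,0,0]},{"translation":[0,0,-1],"twist":[0,0,0]},{"translation":[0,0,-1],"twist":[0,0,0]},{"translation":[0,0,-0.8],"twist":[0,0,0]},{"translation":[0,0,-0.6],"twist":[0,0,0]},{"translation":[0,0,-0.4],"twist":[0,0,0]},{"translation":[0,0,-0.18],"twist":[0,0,0]},{"translation":[0,0,0],"twist":[0,0,0]}]' 60
python3 -m inch '[{"translation":[0,0,0],"twist":[0,0,0]},{"translation":[0,0,0],"twist":[0,0,0]},{"translation":[0,0,0],"twist":[0,0,0]},{"translation":[0,0,0],"twist":[0,0,0]}]' 0 40
```

```text
clock: 10.18
eef_pos: [0.4182, 0.1268, 0.0258]
eef_rot: [-2.115, -2.322, 0.001]
force: [0.1, 0.1, -0.7]
finger_gap: 0.7
gripper_force: 0.0
clock: 10.68
eef_pos: [0.4184, 0.1274, 0.0267]
eef_rot: [2.113, 2.323, 0.001]
force: [-1.9, -1.5, 5.9]
finger_gap: 0.3
gripper_force: 39.1
```

```bash
python3 -m inch '[{"translation":[0,0,0],"twist":[0,0,0]},{"translation":[0,0,0],"twist":[0,0,0]},{"translation":[0,0.03,0],"twist":[0,0,1]},{"translation":[0,0,0],"twist":[0,0,1]},{"translation":[0,0,0],"twist":[0,0,1]},{"translation":[0,0,0],"twist":[0,0,1]},{"translation":[0,0,0],"twist":[0,0,1]},{"translation":[0,0,0],"twist":[0,0,1]},{"translation":[0,0,0],"twist":[0,0,1]},{"translation":[0,0,0],"twist":[0,0,1]},{"translation":[0,0,0],"twist":[0,0,1]},{"translation":[0,0,0],"twist":[0,0,1]}]' 60
python3 -m inch '[{"translation":[0,0,0],"twist":[0,0,1]},{"translation":[0,0,0],"twist":[0,0,1]},{"translation":[0,0,0],"twist":[0,0,1]},{"translation":[0,0,-0.06],"twist":[0,0,1]},{"translation":[0,0,0],"twist":[0,0,0]}]'
python3 -m inch '[{"translation":[0,0,0],"twist":[0,0,0]},{"translation":[0,0,0],"twist":[0,0,0]},{"translation":[0,0,0],"twist":[0,0,0]},{"translation":[0,0,0],"twist":[0,0,0]}]' 0 60
```

```text
clock: 12.18
eef_pos: [0.4181, 0.1289, 0.0259]
eef_rot: [-0.664, -3.071, -0.0]
force: [0.6, 0.7, -0.1]
finger_gap: 0.698
gripper_force: 0.0
clock: 12.8
eef_pos: [0.418, 0.1289, 0.0228]
eef_rot: [-0.018, -3.141, 0.0]
force: [-0.0, 0.6, 0.9]
finger_gap: 0.705
gripper_force: 0.0
clock: 13.3
eef_pos: [0.4182, 0.1289, 0.0232]
eef_rot: [0.018, 3.141, 0.0]
force: [-1.2, 0.0, 5.0]
finger_gap: 0.291
gripper_force: 58.8
```

```bash
python3 -m inch '[{"translation":[0,0,0.4],"twist":[0,0,0]},{"translation":[0,0,0.9],"twist":[0,0,0]},{"translation":[0,0,1],"twist":[0,0,0]},{"translation":[0,0,1],"twist":[0,0,0]},{"translation":[0,-0.5,0.6],"twist":[0,0,0]},{"translation":[0,-0.8,0],"twist":[0,0,0]},{"translation":[0,-0.9,0],"twist":[0,0,0]},{"translation":[0,-0.9,0],"twist":[0,0,0]},{"translation":[0,-0.9,0],"twist":[0,0,0]},{"translation":[0,-0.9,0],"twist":[0,0,0]},{"translation":[0,-0.6,0],"twist":[0,0,0]},{"translation":[0,-0.3,0],"twist":[0,0,0]}]'
python3 -m inch '[{"translation":[0,0,-0.3],"twist":[0,0,0]},{"translation":[0,0,-0.2],"twist":[0,0,0]},{"translation":[0,0,0],"twist":[0,0,0]},{"translation":[0,0,0],"twist":[0,0,0]}]'
```

```text
clock: 14.8
eef_pos: [0.4178, -0.1622, 0.2177]
eef_rot: [-0.02, -3.141, -0.001]
force: [-0.9, 1.3, -0.8]
finger_gap: 0.289
gripper_force: 59.2
clock: 15.3
eef_pos: [0.4183, -0.1609, 0.1933]
eef_rot: [0.015, 3.141, -0.001]
force: [0.2, -0.5, -1.1]
finger_gap: 0.292
gripper_force: 59.2
```

```bash
python3 -m inch '[{"translation":[-0.01,-0.01,-0.2],"twist":[0,0,0]},{"translation":[0,0,-0.15],"twist":[0,0,0]},{"translation":[0,0,-0.15],"twist":[0,0,0]},{"translation":[0,0,0],"twist":[0,0,0]}]'
python3 -m inch '[{"translation":[0,0,-0.08],"twist":[0,0,0]},{"translation":[0,0,-0.07],"twist":[0,0,0]},{"translation":[0,0,-0.05],"twist":[0,0,0]},{"translation":[0,0,0],"twist":[0,0,0]}]'
```

```text
clock: 15.8
eef_pos: [0.4173, -0.1615, 0.1673]
eef_rot: [-0.016, -3.141, -0.001]
force: [0.4, -0.5, -0.7]
finger_gap: 0.287
gripper_force: 59.2
clock: 16.3
eef_pos: [0.4177, -0.1617, 0.1592]
eef_rot: [0.016, 3.141, -0.001]
force: [-5.3, 3.5, 14.6]
finger_gap: 0.293
gripper_force: 60.7
```

```bash
python3 -m inch '[{"translation":[0,0,0],"twist":[0,0,0]},{"translation":[0,0,0],"twist":[0,0,0]},{"translation":[0,0,0],"twist":[0,0,0]},{"translation":[0,0,0.5],"twist":[0,0,0]},{"translation":[0,0,1],"twist":[0,0,0]},{"translation":[0,0.4,1],"twist":[0,0,0]},{"translation":[0.4,0.8,1],"twist":[0,0,-0.69]},{"translation":[0.5,0.9,0.3],"twist":[0,0,-0.69]},{"translation":[0.5,0.9,0],"twist":[0,0,-0.69]},{"translation":[0.5,0.9,0],"twist":[0,0,-0.69]},{"translation":[0.5,0.9,0],"twist":[0,0,-0.69]},{"translation":[0.5,0.9,0],"twist":[0,0,0]}]' 60
python3 -m inch '[{"translation":[0,0,-0.6],"twist":[0,0,0]},{"translation":[0,0,-0.9],"twist":[0,0,0]},{"translation":[0,0,-1],"twist":[0,0,0]},{"translation":[0,0,-1],"twist":[0,0,0]},{"translation":[0,0,-0.9],"twist":[0,0,0]},{"translation":[0,0,-0.6],"twist":[0,0,0]},{"translation":[0,0,-0.4],"twist":[0,0,0]},{"translation":[0,0,0],"twist":[0,0,0]},{"translation":[0,0,0],"twist":[0,0,0]}]'
```

```text
clock: 17.8
eef_pos: [0.5619, 0.1223, 0.3443]
eef_rot: [-0.582, -3.087, 0.0]
force: [0.1, -1.8, 0.5]
finger_gap: 0.704
gripper_force: 0.0
clock: 18.92
eef_pos: [0.5618, 0.1206, 0.0754]
eef_rot: [0.58, 3.086, 0.0]
force: [0.4, -0.1, 0.0]
finger_gap: 0.703
gripper_force: 0.0
```

```bash
python3 -m inch '[{"translation":[0.016,0.06,-0.3],"twist":[0,0,0]},{"translation":[0,0,-0.4],"twist":[0,0,0]},{"translation":[0,0,-0.35],"twist":[0,0,0]},{"translation":[0,0,0],"twist":[0,0,0]}]'
python3 -m inch '[{"translation":[0,0,0],"twist":[0,0,0]},{"translation":[0,0,0],"twist":[0,0,0]},{"translation":[0,0,0],"twist":[0,0,0]},{"translation":[0,0,0],"twist":[0,0,0]},{"translation":[0,0,0],"twist":[0,0,0]}]' 0 60
```

```text
clock: 19.42
eef_pos: [0.5613, 0.1237, 0.0206]
eef_rot: [-0.58, -3.085, 0.001]
force: [-0.5, 0.2, 0.5]
finger_gap: 0.703
gripper_force: 0.0
clock: 20.05
eef_pos: [0.5624, 0.1236, 0.0227]
eef_rot: [0.58, 3.086, 0.0]
force: [-0.3, -0.4, 6.0]
finger_gap: 0.143
gripper_force: 58.8
```

```bash
python3 -m inch '[{"translation":[0,0,0.4],"twist":[0,0,0]},{"translation":[0,0,0.9],"twist":[0,0,0]},{"translation":[0,0,1],"twist":[0,0,0]},{"translation":[0,0,1],"twist":[0,0,-0.5]},{"translation":[0,-0.3,0.6],"twist":[0,0,-1]},{"translation":[0,-0.6,0],"twist":[0,0,-1]},{"translation":[0,-0.6,0],"twist":[0,0,-1]},{"translation":[0,-0.6,0],"twist":[0,0,-1]},{"translation":[0,-0.6,0],"twist":[0,0,-1]},{"translation":[-0.1,-0.6,0],"twist":[0,0,-1]},{"translation":[-0.1,-0.6,0],"twist":[0,0,-1]},{"translation":[-0.1,-0.6,0],"twist":[0,0,-1]}]'
python3 -m inch '[{"translation":[0,-0.6,0],"twist":[0,0,-1]},{"translation":[0,-0.3,0],"twist":[0,0,-1]},{"translation":[0,0,0],"twist":[0,0,-0.5]},{"translation":[0,0,0],"twist":[0,0,0]},{"translation":[0,0,0],"twist":[0,0,0]}]'
python3 -c "
from h import *
s=get_state();print(s['eef_pos'],Ro.from_rotvec(s['eef_rot']).as_matrix()[:,1])"
```

```text
clock: 21.55
eef_pos: [0.5467, -0.1023, 0.2168]
eef_rot: [-1.857, -2.533, 0.0]
force: [-0.4, 0.0, -0.6]
finger_gap: 0.141
gripper_force: 58.5
clock: 22.18
eef_pos: [0.547, -0.1461, 0.2169]
eef_rot: [-2.167, -2.275, 0.0]
force: [-0.5, -0.2, -0.9]
finger_gap: 0.141
gripper_force: 58.6
[ 0.54698244 -0.14612602  0.21690565] [ 9.98821081e-01  4.85429987e-02 -1.58823501e-04]
```

```bash
python3 -m inch '[{"translation":[-0.02,0.01,-0.4],"twist":[0,0,0]},{"translation":[0,0,-0.3],"twist":[0,0,0]},{"translation":[0,0,-0.15],"twist":[0,0,0]},{"translation":[0,0,-0.15],"twist":[0,0,0]},{"translation":[0,0,0],"twist":[0,0,0]}]'
python3 -m inch '[{"translation":[0,0,-0.08],"twist":[0,0,0]},{"translation":[0,0,-0.07],"twist":[0,0,0]},{"translation":[0,0,-0.03],"twist":[0,0,0]},{"translation":[0,0,0],"twist":[0,0,0]}]'
```

```text
clock: 22.8
eef_pos: [0.5459, -0.1458, 0.1667]
eef_rot: [-2.168, -2.273, 0.0]
force: [-0.7, -0.5, -0.3]
finger_gap: 0.142
gripper_force: 58.6
clock: 23.3
eef_pos: [0.546, -0.1459, 0.1583]
eef_rot: [2.168, 2.273, 0.0]
force: [-2.3, 0.9, 2.9]
finger_gap: 0.138
gripper_force: 59.1
```

```bash
python3 -m inch '[{"translation":[0,0,0],"twist":[0,0,0]},{"translation":[0,0,0],"twist":[0,0,0]},{"translation":[0,0,0],"twist":[0,0,0]},{"translation":[0,0,0.5],"twist":[0,0,0]},{"translation":[0,0,1],"twist":[0,0,0]},{"translation":[-0.4,0.5,1],"twist":[0,0,0]},{"translation":[-0.5,0.9,1],"twist":[0,0,0]},{"translation":[-0.5,0.8,0.6],"twist":[0,0,0]},{"translation":[-0.2,0.1,0],"twist":[0,0,0]},{"translation":[0,0,0],"twist":[0,0,0]},{"translation":[0,0,0],"twist":[0,0,0]}]' 60
python3 -c "
from h import *
w=wsave('w4.png');s=save('side','d4.png')['frame'][180:360,205:440,::-1]
b=cv2.imread('pics/w4.png')
c=np.zeros((600,800,3),np.uint8);c[:,:400]=cv2.resize(b[150:600,270:570],(400,600),interpolation=3)
c[:306,400:]=cv2.resize(s,(400,306),interpolation=3);cv2.imwrite('pics/m2.png',c)"
```

```text
clock: 24.68
eef_pos: [0.4695, -0.0375, 0.3552]
eef_rot: [-2.168, -2.271, 0.002]
force: [0.0, 0.2, 0.2]
finger_gap: 0.702
gripper_force: 0.0
```

View pics/m2.png

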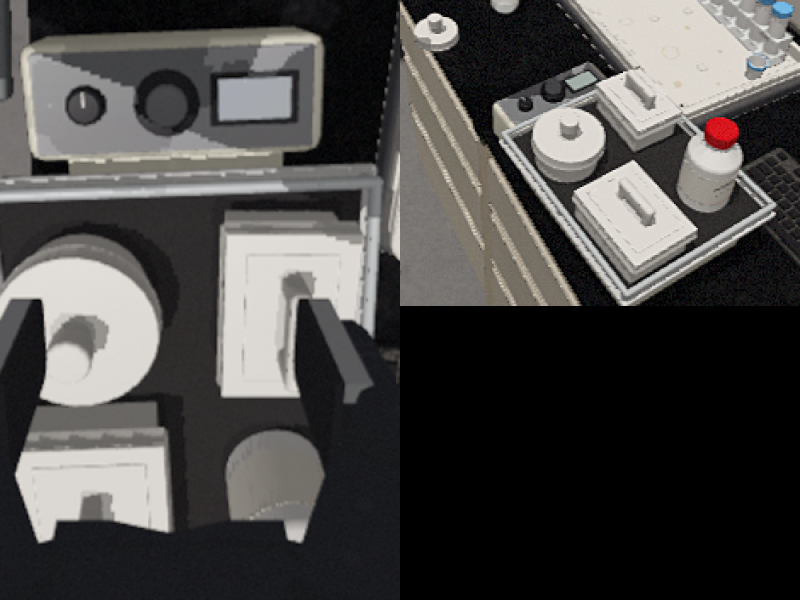

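All three lids sit level on their boxes. The odd lid and the bottle have not moved. The button cap is at (167,106) and its housing at (166,103). Computing the press point.

```bash
python3 -c "
from h import *
for z in(.09,.1,.11):pts('w4.png','cap',[(270+167*.75,150+106*.75)],z)
pts('w4.png','hous',[(270+166*.75,150+103*.75)],.09)
s=get_state();print(s['eef_pos'])"
```

```text
cap ctr [468.2 -32.1] len [] ang []
cap ctr [468.2 -30.3] len [] ang []
cap ctr [468.1 -28.5] len [] ang []
hous ctr [467.5 -30.3] len [] ang []
[ 0.46957847 -0.03743881  0.3554366 ]
```

```bash
python3 -m inch '[{"translation":[-0.03,0.14,-0.4],"twist":[0,0,0]},{"translation":[0,0,-0.9],"twist":[0,0,0]},{"translation":[0,0,-1],"twist":[0,0,0]},{"translation":[0,0,-1],"twist":[0,0,0]},{"translation":[0,0,-0.8],"twist":[0,0,0]},{"translation":[0,0,-0.3],"twist":[0,0,0]},{"translation":[0,0,0],"twist":[0,0,0]},{"translation":[0,0,0],"twist":[0,0,0]}]' 0 20
python3 -m inch '[{"translation":[0,0,-0.15],"twist":[0,0,0]},{"translation":[0,0,-0.15],"twist":[0,0,0]},{"translation":[0,0,-0.1],"twist":[0,0,0]},{"translation":[0,0,0],"twist":[0,0,0]}]'
```

```text
clock: 25.78
eef_pos: [0.4682, -0.03, 0.1371]
eef_rot: [2.168, 2.272, 0.001]
force: [0.4, 0.4, -0.3]
finger_gap: 0.0
gripper_force: 0.0
clock: 26.28
eef_pos: [0.4676, -0.0296, 0.1161]
eef_rot: [-2.168, -2.273, 0.001]
force: [0.4, -0.5, -0.6]
finger_gap: -0.001
gripper_force: 0.0
```

```bash
python3 -m inch '[{"translation":[0,0,-0.1],"twist":[0,0,0]},{"translation":[0,0,-0.1],"twist":[0,0,0]},{"translation":[0,0,0],"twist":[0,0,0]}]'
python3 -m inch '[{"translation":[0,0,-0.08],"twist":[0,0,0]},{"translation":[0,0,0],"twist":[0,0,0]},{"translation":[0,0,0],"twist":[0,0,0]}]'
```

```text
clock: 26.65
eef_pos: [0.4678, -0.0297, 0.1064]
eef_rot: [-2.168, -2.273, -0.0]
force: [0.1, 0.7, 2.7]
finger_gap: 0.001
gripper_force: 1.1
clock: 27.02
eef_pos: [0.4679, -0.0297, 0.1027]
eef_rot: [2.168, 2.273, 0.0]
force: [-0.2, -0.6, 4.7]
finger_gap: 0.001
gripper_force: 2.2
```

```bash
python3 -m inch '[{"translation":[0,0,-0.05],"twist":[0,0,0]},{"translation":[0,0,0],"twist":[0,0,0]},{"translation":[0,0,0],"twist":[0,0,0]}]'
```

```text
clock: 27.4
eef_pos: [0.468, -0.0297, 0.1017]
eef_rot: [2.167, 2.273, 0.001]
force: [-7.4, 2.0, 22.7]
finger_gap: 0.0
gripper_force: 11.3
```

Force jumped to 22.7 N against the stop, so the button is fully down. Releasing and retreating.

```bash
python3 -m inch '[{"translation":[0,0,0.2],"twist":[0,0,0]},{"translation":[0,0,0.5],"twist":[0,0,0]},{"translation":[0,0,1],"twist":[0,0,0]},{"translation":[0,0,1],"twist":[0,0,0]},{"translation":[0,0,1],"twist":[0,0,0]},{"translation":[0,0,0.5],"twist":[0,0,0]},{"translation":[0,0,0],"twist":[0,0,0]},{"translation":[0,0,0],"twist":[0,0,0]},{"translation":[0,0,0],"twist":[0,0,0]},{"translation":[0,0,0],"twist":[0,0,0]}]'
python3 -c "
from station import job_done
print(job_done())"
```

```text
clock: 28.65
eef_pos: [0.4676, -0.0296, 0.3093]
eef_rot: [-2.168, -2.272, 0.001]
force: [0.1, -0.2, 0.3]
finger_gap: 0.003
gripper_force: 0.0
the job is handed in; nothing more can be done
None
```

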